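Lay the goldsmith's forming block on the bench plate and lock it

ROBOT

A 7-joint arm with a two-finger parallel gripper is mounted at the origin on the work surface. World frame = base frame: x ahead of the robot, y to its left, z up, the work surface at z = 0. Lengths are in m, angles in rad, forces in N, time in s.
With the tool pointing down it reaches from about 0.4 to 0.9 m from the base axis. Payload 5.6 kg.
Tool frame: the origin (TCP) lies midway between the tips of the shut fingers; the grasp point (between the pads) lies 19 mm behind it; z points along the fingers, y is the line along which they close (so a half turn about z gives the same grasp; the last joint's range is limited). The gripper opens to 92 mm and grips with 3 to 60 N. Pads are 20 mm wide; open, the fingers measure 128 mm over their backs; the gripper's body (75 mm by 189 mm) begins 69 mm behind the grasp point.
Start: joints at [-1.185, 0.468, -0.012, 1.603, 0.006, 1.071, -0.056], TCP at [0.27, 0.591, 0.215] pointing down, gripper open.
Joint ranges: [-2.53, 2.53], [-0.31, 2.02], [-1.57, 1.55], [0.28, 2.44], [-1.29, 4.43], [0.15, 1.84], [-2.92, 2.92]. Speed limits (rad/s): [2.57, 2.57, 3.14, 3.14, 3.14, 3.14, 3.14].

INTERFACE

Orientations are given as a 3x3 rotation matrix whose columns are the frame's x, y, z axes.
In Python, from station import env, effector, solver, viewer, workorder, search_frame, tip_of gives the robot as it stands. Calls block until the motion is done:
- env.reach(position, orientation): joint-space move of the TCP to a pose.
- env.movel(position, frame=None, rate=0.15): straight line of the TCP; frame=None keeps the orientation; rate is the mean speed in m/s.
- env.goto_joints(angles): joint-space move.
- effector.release() and effector.grasp(squeeze=None): open the fingers fully, or close them until they stop; squeeze is the grip in N (None keeps the last).
- env.pause(seconds).
- solver.inverse_kinematics(position, orientation): joint angles nearest the present ones, or None.
- env.sense(): the state.
- viewer.read_camera(name): name is "scene" or "top"; returns (picture, depth): 480x640x3 uint8, red, green, blue; 480x640 float32, m along the optical axis (not along the pixel's ray), 0 where there is no reading.
- viewer.camera_info(name): a dict with "intrinsics" (3x3 intrinsics, pixels), "eye" and "rotation" of the camera in the world. Camera axes: x right, y up, looking along -z (the intrinsics and any distortion apply to the point x, -y, -z); pixel columns grow to the right and rows downward; lengths in m; the calibration is good to about 2 mm. A picture is of the moment at which its call begins. camera_info takes no time and is no camera call.
A pose or a line that the arm cannot do raises env.PlanningError and nothing moves.
- workorder.finish_job(): hands the job in; it is judged then, once.
Trained networks look in the newest picture that a camera, given by its name, has taken for a name from the list of things; names that differ only in an ending like _2 or _b are one class to them, and where a whole thing is asked for, a point or a joint stands for the part that bears it (a point fixed in the world has none). Each returns a list of dicts, best first, with "score" (0 to 1); they miss things now and then, are a little off and sometimes report something else, mostly with a low value. They report only what shows in the picture. A call takes as long as a camera call.
- search_frame(camera, name): "at" ([x, y, z] in m, in world coordinates, good to about 4 mm: the middle of the surface that is visible of it).
- tip_of(camera, name): "at" ([x, y, z] in m, in world coordinates, good to about 4 mm: a listed point, or the origin of a listed thing).
The state is a dict: "t": time; "joint_positions": joint angles; "joint_velocities": joint speeds; "tau": joint torques, N m; "ee_pos": TCP position; "tcp_rot": TCP orientation; "wrist_force": force on the tool from outside, world axes, zero at the start; "moment": the same for the moment, N m; "gripper_width": finger opening in m; "grasp_force": force on a finger pad.
Only numpy, scipy, OpenCV 4.12 (cv2) and the standard library are available. Lean on these libraries where they do the work, as an engineer would, in place of code of your own. Each camera call takes 0.05 s, during which the arm holds its last target. There are 200 camera calls.

TASK

Set up the steel forming block for bending ring shanks: pull the red lock knob all the way out, tip the standing block over the front edge of the grey bench plate (tip it, do not pick it up) so that it lies on the plate with its grooved face up, and push it fully home against the plate's back stop, square and about midway across the plate. Then push the red knob fully back in, so that its bolt closes behind the block. Leave the turquoise dish, the red ring box and the bur tray where they are.

Things in the scene. Friction and masses are not known exactly. Their poses are not given: they have to be found in the camera images.
- bench_plate: Grey steel plate fixed to the bench, 10 mm thick. Origin: at bench height (z = 0) under the middle of its front edge, the edge nearest the robot, an upright 10 mm step. x points to the back stop, y to the left across the plate, z up. Plate: x 0 to 130 mm, y -60 to 60. Blue bolt housing on its left side: x -4 to 32, y 60 to 84 mm, top at z = 46.
- back_stop (a point): Middle of the front face of the dark stop bar across the plate, 107 mm from the front edge, 30 mm above the bench (the bar's top is at 44 mm). Axes as the plate's. The block home against it has its centre 42.5 mm in front of this face, 28 mm above the bench.
- lock_knob_grip (a point): Centre of the red lock knob, a cylinder 24 mm in diameter, 28 mm long, lying along the plate's y, 28 mm above the bench, left of the blue housing (14 mm of bare shaft between when in). Axes as the plate's. Pushed in it is at x 14, y 112 mm in the plate's frame. Grip it from above across its diameter; it slides along the plate's y.
- bolt_end (a point): Right-hand end of the brass bolt, 10 mm in diameter, one piece with the red knob and in line with it, 114 mm to the right of its centre. Knob in: it lies over the plate at y = -2 mm and bars the block's way. Knob out: y = 36 mm, clear. With the block home the bolt passes 3 mm behind its foot.
- lock_knob (a joint): How far the lock knob is pulled out to the left (the plate's +y), in m: 0 fully in, 0.038 fully out at its stop; starts within 8 mm of in. About 4 N of friction; it stays where it is left.
- block_center (a point): Centre (half-way up) of the loose steel forming block, 36 x 36 x 85 mm, about 0.8 kg, standing in front of the plate. z: along its length, up. x: away from its grooved face, at first roughly towards the plate. Pushed low it slides (4 to 7 N) and squares against the plate's edge; pushed near its top it then pivots over the edge, falls past 30 degrees, its foot end 10 to 30 mm off the plate.
- dish: Turquoise round dish, 150 mm across, 35 mm high, to the right of the plate; origin at the centre of its underside. Leave it alone.
- ring_box: Red ring box, about 56 x 56 x 44 mm, beyond the plate; origin at the centre of its underside. Leave it alone.
- bur_tray: Cardboard tray of steel burs, 75 x 60 x 25 mm, beyond the knob, to the left; origin at the centre of its underside. Leave it alone.

How it is judged:
By the outcome, as a careful person would: the job done as asked, in the order asked, and still so for the second after the job is handed in, with the robot touching nothing.
It also fails if it takes over 67 s, if anything falls off the work surface, if the arm or the gripper's body presses on something with over 40 N, if the wrist force passes 120 N, or if a joint passes its speed limit or range.

## Working session

There is one attempt and no reset: what is moved stays moved. The work goes in short steps, each a Python script; the robot and the scene stay as the last script left them, time stands still between calls to the robot, and variables do not carry over. Pictures are saved under pics/ and viewed, at most 10 in all, crops included, and the job is handed in when it is done.

```bash
ls; mkdir -p pics; python3 - <<'E'
from station import *
import cv2,numpy as np
for c in ("scene","top"):
    p,d=viewer.read_camera(c); cv2.imwrite(f"pics/{c}0.png",p[:,:,::-1])
    np.save(f"{c}0.npy",d)
    i=viewer.camera_info(c); print(c,{k:np.round(v,3).tolist() if not isinstance(v,str) else v for k,v in i.items()})
    for n in ("bench_plate","back_stop","lock_knob_grip","bolt_end","block_center","dish","ring_box","bur_tray"):
        r=tip_of(c,n)
        print(n,[(np.round(q["at"],4).tolist(),round(q["score"],2)) for q in r[:2]])
print(env.sense()["t"])
E
```

```text
pics
scene {'intrinsics': [[577.986, 0.0, 327.203], [0.0, 577.986, 245.081], [0.0, 0.0, 1.0]], 'eye': [1.247, 0.255, 0.754], 'rotation': [[-0.351, -0.695, 0.627], [0.936, -0.248, 0.249], [-0.018, 0.675, 0.738]]}
bench_plate [([0.5862, 0.0187, -0.0028], 0.6)]
back_stop [([0.6943, 0.0114, 0.0306], 0.59)]
lock_knob_grip [([0.616, 0.1412, 0.033], 0.86)]
bolt_end [([0.6026, 0.0277, 0.0288], 0.68)]
block_center [([0.5552, 0.0161, 0.0438], 0.73)]
dish [([0.634, -0.1746, 0.0012], 0.65)]
ring_box [([0.7806, -0.052, 0.002], 0.8), ([0.6367, -0.1741, -0.0035], 0.62)]
bur_tray [([0.7641, 0.1926, 0.0032], 0.8)]
top {'intrinsics': [[441.209, 0.0, 320.397], [0.0, 441.209, 234.411], [0.0, 0.0, 1.0]], 'eye': [0.526, 0.013, 0.895], 'rotation': [[0.021, 0.988, -0.155], [-1.0, 0.021, 0.001], [0.005, 0.155, 0.988]]}
bench_plate [([0.5893, 0.0258, -0.0007], 0.6)]
back_stop [([0.6914, 0.0089, 0.0255], 0.78), ([0.6294, -0.1702, 0.0013], 0.17)]
lock_knob_grip [([0.6133, 0.1404, 0.0295], 0.77)]
bolt_end [([0.5984, 0.0247, 0.0239], 0.88)]
block_center [([0.5551, 0.0192, 0.0426], 0.66)]
dish [([0.6311, -0.1717, 0.0014], 0.77)]
ring_box [([0.7778, -0.0499, 0.0008], 0.89), ([0.6309, -0.1709, 0.0036], 0.26)]
bur_tray [([0.7612, 0.1948, 0.003], 0.65)]
0.9
```

View pics/scene0.png

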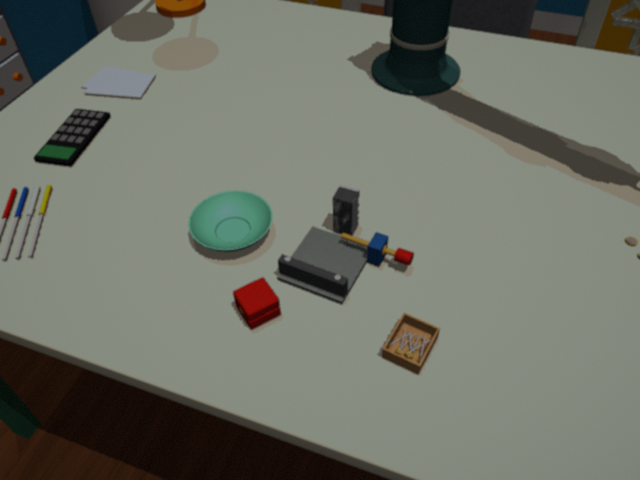

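View pics/top0.png

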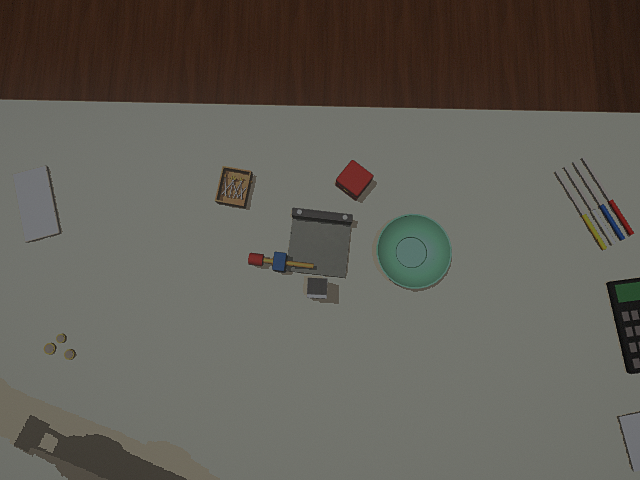

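The scene view shows the block standing at (346,212) in front of the plate (325,262), with the knob at (404,256), dish at (231,222), box at (257,302) and tray at (411,342). The top view agrees: block at (317,288), knob at (256,259), stop bar from (293,212) to (352,217). Next I'll refine the plate and block poses from depth.

```bash
cat > h.py <<'E'
from station import *
import numpy as np, cv2
def cloud(c,d):
    i=viewer.camera_info(c);K=np.array(i["intrinsics"])
    v,u=np.mgrid[:480,:640]
    P=np.stack([(u-K[0,2])/K[0,0]*d,-(v-K[1,2])/K[1,1]*d,-d],-1)
    return P@np.array(i["rotation"]).T+np.array(i["eye"])
def box(P,m,lbl):
    q=P[m]; 
    if len(q)<8: print(lbl,len(q));return
    r=cv2.minAreaRect((q[:,:2]*1000).astype(np.float32))
    print(lbl,len(q),"rect c",np.round(r[0],1),"size",np.round(r[1],1),"ang",round(r[2],1),"zmed",round(float(np.median(q[:,2])),4))
E
python3 - <<'E'
from h import *
for c in ("scene","top"):
    d=np.load(c+"0.npy");P=cloud(c,d);p=cv2.imread(f"pics/{c}0.png").astype(int)
    X,Y,Z=P[...,0],P[...,1],P[...,2]
    A=(d>0)&(X>.5)&(X<.73)&(Y>-.075)&(Y<.17)
    print(c,"table z",np.median(Z[(d>0)&(X>.4)&(X<.5)&(abs(Y)<.1)]))
    box(P,A&(Z>.006)&(Z<.014)&(Y<.09),"plate")
    box(P,A&(Z>.038)&(Z<.05)&(X>.66),"stop")
    box(P,A&(Z>.080)&(Z<.092),"blocktop")
    box(P,A&(Z>.020)&(Z<.08)&(X<.585)&(Y<.06),"block side")
    b,g,r=p[...,0],p[...,1],p[...,2]
    red=A&(r>110)&(g<60)&(b<60)&(Y>.09); box(P,red,"knob"); print(P[red].min(0),P[red].max(0))
    blue=A&(b>r+35)&(b>g+25); box(P,blue&(Z>.04),"housing")
    br=A&(r>b+50)&(r>g+10)&(Y<.085)&(Z>.02); 
    q=P[br]; print("bolt",len(q),np.polyfit(q[:,1],q[:,0],1),q[:,1].min(),q[:,1].max())
    cv2.imwrite(f"pics/{c}0c.png",cv2.resize(cv2.imread(f"pics/{c}0.png")[(200 if c=="top" else 180):][:110 if c=="top" else 120,(230 if c=="top" else 270):][:,:150],None,fx=5,fy=5,interpolation=2))
E
```

```text
scene table z -0.00019443925043305388
plate 2970 rect c [627.8  23.1] size [130.9 181. ] ang 84.1 zmed 0.0097
stop 708 rect c [701.1  11.3] size [119.   20.7] ang 85.4 zmed 0.0435
blocktop 358 rect c [556.8  17.8] size [37.9 40.2] ang 86.7 zmed 0.0846
block side 640 rect c [565.3  26.4] size [28.6 52.4] ang 44.1 zmed 0.0514
knob 118 rect c [613.5 138.9] size [25.9 15.1] ang 84.1 zmed 0.0387
[0.60608261 0.12555166 0.03338738] [0.62235071 0.15167864 0.04161591]
housing 204 rect c [607.6  92.5] size [22.5 36.9] ang 81.8 zmed 0.0456
bolt 122 [0.10960639 0.59911941] 0.026548684396270783 0.07440016073224956
top table z 0.0005421790759553291
plate 2967 rect c [606.8  11. ] size [142.6 186.1] ang 82.1 zmed 0.0104
stop 517 rect c [699.2  10.2] size [119.4  16.8] ang 84.8 zmed 0.0444
blocktop 398 rect c [555.1  17.1] size [36.4 36. ] ang 88.2 zmed 0.0856
block side 8 rect c [536.8   8. ] size [12.9  0.2] ang 88.5 zmed 0.0519
knob 72 rect c [610.6 138.5] size [25.7 10.4] ang 80.7 zmed 0.0395
[0.60369418 0.12663205 0.03674429] [0.61691281 0.15084244 0.04329576]
housing 199 rect c [606.1  91.7] size [21.8 33.9] ang 84.8 zmed 0.0464
bolt 82 [0.10748901 0.5963901 ] 0.025588121810074502 0.07856166243798662
```

View pics/top0c.png

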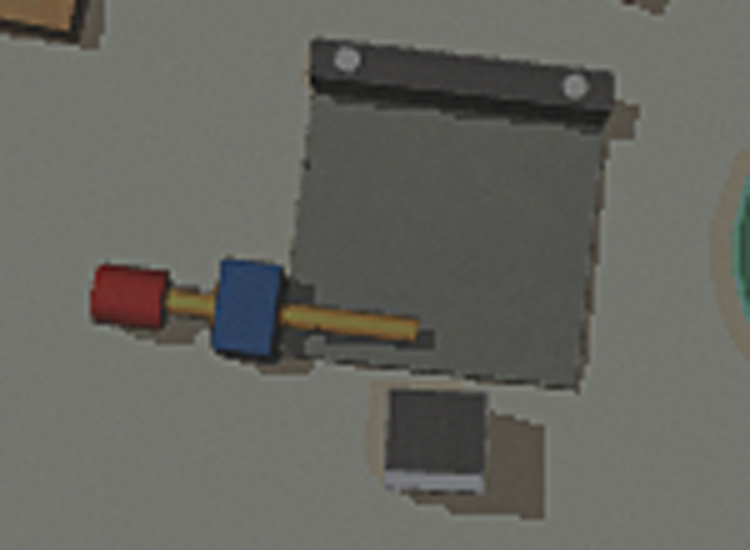

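```bash
cat >> h.py <<'E'
O=np.array([.5865,.0217,0]);a=np.radians(-5.5)
ex=np.array([np.cos(a),np.sin(a),0]);ey=np.array([-np.sin(a),np.cos(a),0]);ez=np.array([0,0,1.])
W=lambda x,y,z: O+(ex*x+ey*y+ez*z)/1000      # plate mm -> world m
def L(p): d=(np.asarray(p)-O)*1000; return np.array([d@ex,d@ey,d[2]])
def R(xa): xa=np.asarray(xa); return np.stack([xa,np.cross(-ez,xa),-ez],1)
def best(pos,xa):
    q0=np.array(env.sense()["joint_positions"]);c=[]
    for s in (1,-1):
        q=solver.inverse_kinematics(pos,R(s*xa))
        if q is not None: c.append((np.abs(np.array(q)-q0).max(),s))
    return R(min(c)[1]*xa)
def F(): f=np.array(env.sense()["wrist_force"]); return np.array([f@ex,f@ey,f[2]])
def st(l=""):
    s=env.sense();print(l,"t",round(s["t"],2),"tcp",L(s["ee_pos"]).round(1),"F",F().round(1),"w",round(s["gripper_width"]*1000,1),"g",round(s["grasp_force"],1))
def press(start,d,n,fmax,step=1.,rate=.04):
    """step along plate dir d (mm) from start until the force against it rises by fmax"""
    start=np.array(start,float);d=np.array(d,float)
    for i in range(1,int(n/step)+1):
        env.movel(W(*(start+d*step*i)),rate=rate)
        if -F()@d>fmax: break
    st("press")
    return start+d*step*i
E
python3 - <<'E'
from h import *
print(np.round(env.sense()["tcp_rot"],2).tolist())
r=best(W(14,119,80),ey)
env.reach(W(14,119,80),r); env.movel(W(14,119,10)); st("down")
effector.grasp(25); st("grip")
env.movel(W(14,146,10),rate=.08); st("pulled")
press((14,146,10),(0,1,0),8,15)
viewer.read_camera("top"); print([L(q["at"]).round(1) for n in("lock_knob_grip","bolt_end") for q in tip_of("top",n)[:1]])
E
```

```text
[[-0.91, 0.42, 0.0], [0.42, 0.91, 0.0], [-0.0, 0.0, -1.0]]
down t 3.61 tcp [ 14.4 119.2  10.3] F [0.4 0.8 0.6] w 91.8 g 0.0
grip t 4.65 tcp [ 13.7 119.    9.9] F [-1.3 -0.5  1.2] w 22.9 g 25.0
pulled t 5.13 tcp [ 13.7 147.    9.9] F [-1.2  2.4  1. ] w 23.4 g 25.0
press t 7.13 tcp [ 13.8 149.8   9.9] F [-4.9 -9.5  4.9] w 23.0 g 25.0
[array([ 20. , 151.9,  25.4]), array([13.7, 36.9, 25.9])]
```

```bash
python3 - <<'E'
from h import *
env.movel(W(14,150,10)); effector.release(); env.movel(W(14,150,75)); st("knob done")
viewer.read_camera("top"); print([L(q["at"]).round(1) for n in("bolt_end","block_center") for q in tip_of("top",n)[:1]])
# straddle block lightly, centre/square it, slide to the edge
bx=-36
r=best(W(bx,-4,125),ex)
env.reach(W(bx,-4,125),r); env.movel(W(bx,-4,22)); st("straddle")
effector.grasp(8); st("grip")
env.movel(W(bx,0,22),rate=.06); st("centred")
env.movel(W(bx+9,0,22),rate=.06)
press((bx+9,0,22),(1,0,0),9,14)
E
```

```text
knob done t 9.21 tcp [ 13.6 150.1  74.8] F [ 0.4 -0.7 -0.4] w 91.9 g 0.0
[array([13.1, 34.5, 26.9]), array([-27.9,  -5.2,  41.4])]
straddle t 11.23 tcp [-35.4  -4.1  22.5] F [ 0.1 -0.2 -0.5] w 92.2 g 0.0
grip t 12.11 tcp [-36.5  -6.   22. ] F [-2.3 -5.3  2.8] w 36.5 g 7.9
centred t 12.36 tcp [-36.4  -2.2  22. ] F [-1.9 -5.   2.3] w 36.2 g 8.0
press t 14.91 tcp [-19.7  -2.1  21.8] F [-4.7 -5.2  5.2] w 36.0 g 8.0
```

```bash
python3 - <<'E'
from h import *
env.movel(W(-22,0,22),rate=.06)
effector.release(); env.movel(W(-24,0,115),rate=.25); env.movel(W(-75,0,115),rate=.25); st("clear")
p,d=viewer.read_camera("top"); print([L(q["at"]).round(1) for q in tip_of("top","block_center")[:1]])
P=cloud("top",d);m=(d>0)&(P[...,2]>.08)&(P[...,2]<.09)&(P[...,0]>.53)&(P[...,0]<.62)&(abs(P[...,1]-.02)<.04)
box(P,m,"blocktop");print(L(P[m].mean(0)))
cv2.imwrite("pics/t1.png",p[:,:,::-1])
E
```

```text
clear t 16.97 tcp [-76.6   0.2 114. ] F [ 0.3  0.3 -0.2] w 92.1 g 0.0
[]
blocktop 49 rect c [570.2  15.5] size [27.9  8.2] ang 67.4 zmed 0.0852
[-17.41440579  -9.95582933  85.32620866]
```

```bash
python3 - <<'E'
from h import *
effector.grasp(10); env.movel(W(-75,0,8),rate=.3); st("low")
p,d=viewer.read_camera("scene"); print([L(q["at"]).round(1) for q in tip_of("scene","block_center")[:1]])
P=cloud("scene",d);m=(d>0)&(P[...,2]>.08)&(P[...,2]<.09)&(P[...,0]>.53)&(P[...,0]<.62)&(abs(P[...,1]-.02)<.04)
box(P,m,"top")
env.movel(W(-54,0,8),rate=.15)
e=press((-54,0,8),(1,0,0),16,11,step=2,rate=.06)
print(e)
E
```

```text
low t 18.92 tcp [-74.6  -0.8   8.3] F [-0.4 -0.2 -0.4] w 0.5 g 0.0
[array([-31.3,  -0.3,  45.6])]
top 366 rect c [556.4  23.6] size [38.9 41.7] ang 86.3 zmed 0.0845
press t 20.31 tcp [-51.    0.2   7.4] F [-13.2   0.1  13.1] w 0.2 g 7.3
[-46.   0.   8.]
```

```bash
python3 - <<'E'
from h import *
st()
p,d=viewer.read_camera("scene"); print([L(q["at"]).round(1) for q in tip_of("scene","block_center")[:1]])
P=cloud("scene",d);m=(d>0)&(P[...,2]>.075)&(P[...,2]<.095)&(P[...,0]>.53)&(P[...,0]<.64)&(abs(P[...,1]-.02)<.04)
box(P,m,"top")
cv2.imwrite("pics/s2.png",cv2.resize(p[180:300,270:420,::-1],None,fx=5,fy=5,interpolation=2))
E
```

```text
t 20.31 tcp [-51.    0.2   7.4] F [-13.2   0.1  13.1] w 0.2 g 7.3
[array([-24.5,  -2.5,  42.1])]
top 407 rect c [557.5  29.6] size [49.7 57.9] ang 83.2 zmed 0.0844
```

View pics/s2.png

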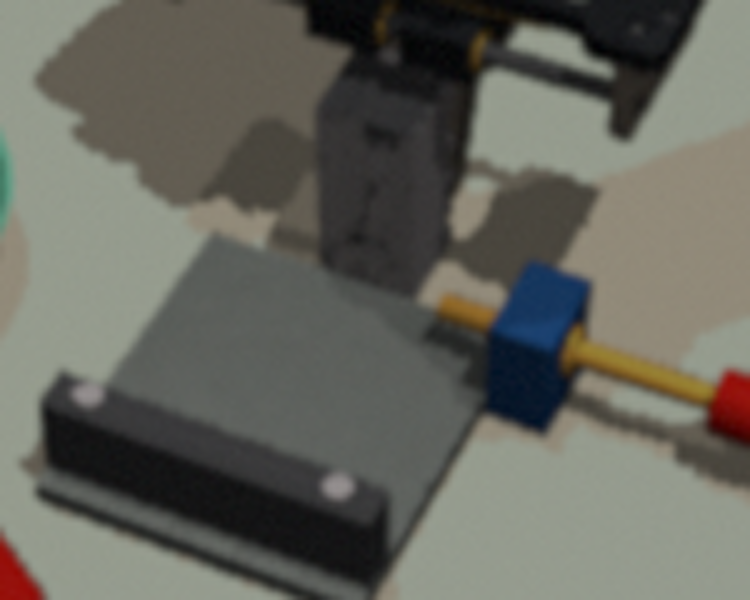

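The crop shows the block upright at (380,180), close to the plate edge, with the bolt clear at (450,305). I'll push a little further to confirm it is in contact.

```bash
python3 - <<'E'
from h import *
for x in (-43,-40,-37):
    env.movel(W(x,0,8),rate=.05); st(x)
    if F()[0]<-22: break
E
```

```text
-43 t 20.66 tcp [-46.2   0.1   7.1] F [-7.9  0.4  2.8] w 0.4 g 4.1
-40 t 20.91 tcp [-46.1   0.1   7. ] F [-15.4   0.3  12.4] w 0.5 g 8.4
-37 t 21.16 tcp [-46.    0.2   6.9] F [-25.    0.5  20.4] w 0.4 g 12.5
```

```bash
python3 - <<'E'
from h import *
env.movel(W(-54,0,8),rate=.2); env.movel(W(-54,0,70),rate=.2)
env.movel(W(-46,0,70),rate=.1)
for x in range(-43,2,4):
    env.movel(W(x,0,70),rate=.05)
    f=F(); print(x,L(env.sense()["ee_pos"])[0].round(1),f.round(1))
    if f[0]<-25: break
st()
E
```

```text
-43 -43.8 [-2.9  0.4  0. ]
-39 -39.0 [-3.3  0.1  1.6]
-35 -34.6 [-2.8 -0.   2.6]
-31 -30.5 [-1.8  0.4  2.4]
-27 -26.4 [-1.2  0.5 -1. ]
-23 -22.3 [-0.4  0.3  0.5]
-19 -18.6 [ 0.2 -0.  -0.5]
-15 -14.7 [-1.  -1.   0.1]
-11 -10.7 [-0.5  0.3  0. ]
-7 -6.8 [-0.8  0.2 -0.2]
-3 -2.7 [-0.1  0.3  0.8]
1 1.2 [0.  0.1 0.5]
 t 25.12 tcp [ 1.2 -0.  70. ] F [0.  0.1 0.5] w 0.4 g 0.0
```

It has fallen. I'll move clear and look.

```bash
python3 - <<'E'
from h import *
env.movel(W(-75,0,70),rate=.3); st()
p,d=viewer.read_camera("scene"); print([L(q["at"]).round(1) for q in tip_of("scene","block_center")[:1]])
P=cloud("scene",d);x=(P-O)@ex*1000;y=(P-O)@ey*1000
m=(d>0)&(P[...,2]>.041)&(P[...,2]<.050)&(x>-45)&(x<100)&(abs(y)<45)
box(P,m,"top");print(x[m].min(),x[m].max(),y[m].min(),y[m].max())
cv2.imwrite("pics/s3.png",cv2.resize(p[180:300,270:420,::-1],None,fx=5,fy=5,interpolation=2))
E
```

```text
t 25.52 tcp [-75.7   0.4  70.2] F [ 0.9 -0.6  0.7] w 0.6 g 0.0
[array([15.8, -0.2, 28. ])]
top 621 rect c [605.8  19. ] size [37.2 89.3] ang 84.7 zmed 0.045
-25.195256814278906 64.16609114515731 -19.4217670979131 17.84532333823291
```

View pics/s3.png

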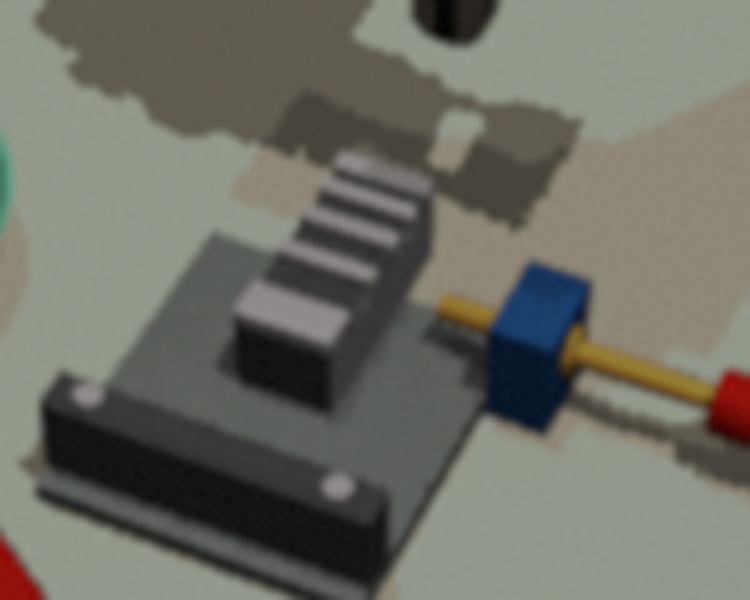

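The block lies at (335,280) with its grooves up, centred and square to the plate. I'll push it home.

```bash
python3 - <<'E'
from h import *
env.movel(W(-48,0,18),rate=.2)
env.movel(W(5,0,18),rate=.06); st()
for x in range(8,32,3):
    env.movel(W(x,0,18),rate=.05); f=F(); print(x,L(env.sense()["ee_pos"]).round(1),f.round(1))
    if f[0]<-28: break
env.movel(W(8,0,18),rate=.1);env.movel(W(-30,0,18),rate=.3);env.movel(W(-60,0,120),rate=.3);st()
p,d=viewer.read_camera("scene"); print([L(q["at"]).round(1) for q in tip_of("scene","block_center")[:1]])
P=cloud("scene",d);x=(P-O)@ex*1000;y=(P-O)@ey*1000
m=(d>0)&(P[...,2]>.0445)&(P[...,2]<.050)&(x>-45)&(x<104)&(abs(y)<45)
box(P,m,"top");print(x[m].min(),x[m].max(),y[m].min(),y[m].max())
cv2.imwrite("pics/s4.png",cv2.resize(p[180:300,270:420,::-1],None,fx=5,fy=5,interpolation=2))
E
```

```text
t 27.09 tcp [ 2.1  0.3 17.8] F [-8.5 -0.   6.6] w 0.1 g 4.5
8 [ 5.2  0.2 17.8] [-7.5  0.7  6.2]
11 [ 8.3  0.2 17.7] [-7.6 -0.7  5. ]
14 [11.4  0.2 17.6] [-7.7  0.4  3.2]
17 [11.4  0.2 17.6] [-17.4  -0.   12.6]
20 [11.3  0.2 17.6] [-24.8   0.5  22. ]
23 [11.3  0.3 17.6] [-34.4  -0.   29.5]
 t 29.68 tcp [-58.2   0.5 121.1] F [-0.5  1.  -1.1] w 0.7 g 0.0
[array([63. , -1.7, 26.6])]
top 371 rect c [648.5  14.5] size [37.3 83.1] ang 83.2 zmed 0.0458
20.984209692415977 103.89798924641553 -20.496929798725596 17.135896741454687
```

View pics/s4.png

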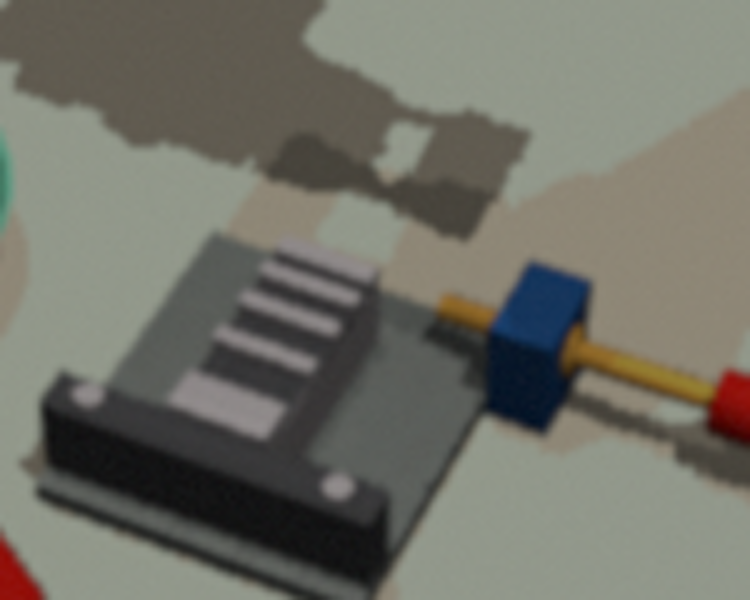

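The block sits against the stop: front contact at x≈21.4 mm (22 expected), y≈-1.7, square. Next, close the knob.

```bash
python3 - <<'E'
from h import *
env.movel(W(-60,100,120),rate=.3); effector.release()
env.reach(W(14,150,85),best(W(14,150,85),ey)); env.movel(W(14,150,10)); effector.grasp(25); st("grip")
env.movel(W(14,116,10),rate=.06); st()
for y in range(113,101,-2):
    env.movel(W(14,y,10),rate=.05); f=F(); print(y,L(env.sense()["ee_pos"]).round(1),f.round(1))
    if f[1]>22: break
env.movel(W(14,111,10),rate=.05); effector.release(); env.movel(W(14,112,120),rate=.25); env.movel(W(14,200,150),rate=.3); st()
p,d=viewer.read_camera("scene"); print([L(q["at"]).round(1) for n in("block_center","lock_knob_grip","bolt_end") for q in tip_of("scene",n)[:1]])
P=cloud("scene",d);x=(P-O)@ex*1000;y=(P-O)@ey*1000
m=(d>0)&(P[...,2]>.0445)&(P[...,2]<.050)&(x>-45)&(x<104)&(abs(y)<45)
box(P,m,"top");print(x[m].min(),x[m].max(),y[m].min(),y[m].max())
cv2.imwrite("pics/s5.png",cv2.resize(p[180:300,270:420,::-1],None,fx=5,fy=5,interpolation=2))
E
```

```text
grip t 34.51 tcp [ 13.7 150.   10. ] F [ 0.1 -0.6  0.9] w 23.4 g 25.0
 t 35.23 tcp [ 13.7 115.1   9.9] F [-1.5 -0.9  0.1] w 23.4 g 25.0
113 [ 13.8 113.2  10. ] [-2.2  1.7 -0.6]
111 [ 13.7 112.2   9.9] [-0.8  4.3  0.2]
109 [ 13.7 112.1  10. ] [-1.1  8.8 -2.1]
107 [ 13.7 112.1  10. ] [-0.3 12.5 -3.4]
105 [ 13.7 112.1  10. ] [-1.4 15.8 -4.3]
103 [ 13.8 112.1  10. ] [ 0.7 19.  -6.2]
 t 39.17 tcp [ 12.6 200.9 147.9] F [-0.  -0.7 -0.3] w 91.8 g 0.0
[array([64.5, -4.1, 31.7]), array([ 16.7, 113.9,  29.8]), array([14.6, -2.7, 26.8])]
top 354 rect c [648.7  14.1] size [36.8 82.3] ang 83.9 zmed 0.0459
21.365309648347857 103.91057917130219 -20.06910431842424 16.96698242418809
```

View pics/s5.png

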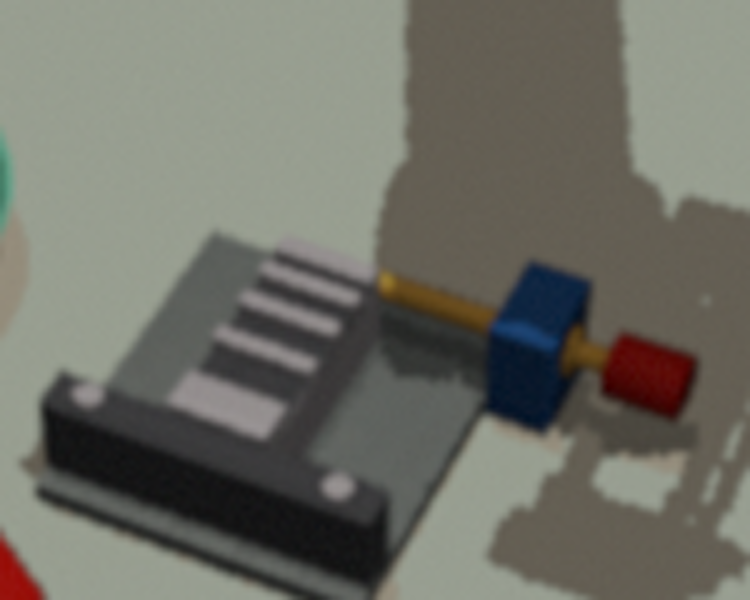

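The bolt now runs behind the block's foot (385,285), the knob is in at (650,375), and the block is still home.

```bash
python3 -c "
from station import *
print(workorder.finish_job())"
```

```text
the job is handed in; nothing more can be done
None
```

The job is handed in at about 39 s: the block was tipped over the plate's edge and lies grooved face up, home against the back stop, square and about 2 mm right of the middle, with the knob fully in, its bolt behind the block, and the dish, box and tray never approached; no verdict came back.

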